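Load a gel cassette into the casting stand

TASK

Take the gel cassette out of its sloping cradle, turn it end for end, and stand it upright in the slot of the casting stand, fully down, with its filling spout at the low-walled end away from the keeper; set it down, do not drop it. Then slide the keeper fully in, so that its finger covers the corner of the cassette, and leave the bottle, the tape roll and the timer where they are.

Things in the scene. Friction and masses are not known exactly. Their poses are not given: they have to be found in the camera images.
- cassette: flat gel cassette, grey frame round a clear pane: 160 mm long (y), 90 high (z), 9 thick (x), 0.14 kg. Origin: middle of its long bottom edge. A spout 9 mm thick, 16 high juts 15 mm from its +y end, 62 to 78 mm above its foot. Starts leaning 35 deg from vertical, top towards the robot, spout roughly to the robot's left. Grip it across the 9 mm at mid top edge, tool in line with its z.
- spout_tip (a point): middle of the spout's outer end face, at (0, 95, 70) mm in the cassette's frame; axes as the cassette's
- cradle: black plastic cradle, fixed, about 104 x 162 mm, 83 mm high. Origin on the bench under the middle of the cassette's foot, which stands 28 mm higher; y runs along the cassette. The foot sits in a groove with a 12 mm lip on its upper side; two arms, 94 mm clear between them, carry the underside up to 74 mm from the foot; between them it is open. Take the cassette out along its own z.
- stand: aluminium casting stand, fixed, base 76 (x) x 260 (y) x 8 mm; origin under its middle, z up. A slot along y between two walls 45 mm high (above the bench) that flare to a mouth about 28 mm wide at 56 mm. End walls, 170 mm apart inside: a low one (44 mm) at the -y end, a tall one (86 mm) at the +y end, by the keeper. The spout fits only over the low wall.
- slot_floor (a point): centre of the slot's floor, at (0, -32, 8) mm in the stand's frame; axes as the stand's: y along the slot towards the keeper, z up. The slot is 12.5 mm wide, its floor 8 mm above the bench. A seated cassette has its origin here, z up, and its +y end (spout) towards -y; its top edge then is 98 mm above the bench.
- keeper (a joint): slide of the keeper, m: 0 fully out, 0.045 fully in (stop), growing as it moves along the stand's -y, towards the slot; it starts out between 0 and 0.008, needs about 2 N and stays where it is left
- keeper_push (a point): middle of the outer (+y) face of the keeper's steel post, 88 mm above the bench: push here towards the stand's -y. Post 26 (x) x 20 (y) mm, top at 115 mm, black knob of 16 mm diameter on it to 129 mm. A finger, underside at 105 mm, reaches 42 mm from the post to -y: fully out it ends 18 mm short of the seated cassette, fully in it overlaps it by 27 mm. Moves with the keeper; axes as the stand's.
- bottle: pale reagent bottle with a blue screw cap, 68 mm diameter, 121 mm high, loose; origin under its centre; a bystander
- tape: roll of tape lying flat, about 102 mm diameter, 25 mm high, loose; origin under its centre; a bystander
- timer: small white timer, 62 x 62 x 17 mm, loose; origin under its centre; a bystander
There are look-alikes about, which are no part of the job. What is shaped like the cassette but yellow is not meant.

How it is judged:
By the outcome, as a careful person would: the job done as asked, in the order asked, and still so for the second after the job is handed in, with the robot touching nothing.
It also fails if it takes over 51 s, if anything falls off the work surface, if the arm or the gripper's body presses on something with over 40 N, if the wrist force passes 120 N, or if a joint passes its speed limit or range.

ROBOT

A 7-joint arm with a two-finger parallel gripper is mounted at the origin on a cart in front of the work surface, level with it; the furniture and walls round the work are solid. World frame = base frame: x ahead of the robot, y to its left, z up, the work surface at z = 0. Lengths are in m, angles in rad, forces in N, time in s.
With the tool pointing down it reaches from about 0.35 to 0.9 m from the base axis. Payload 8.1 kg.
Tool frame: the origin (TCP) lies at the centre of the arm's flange, where the gripper is bolted on; the fingertips stand 178 mm ahead of it and the grasp point (between the pads) lies 159 mm ahead of it; z points along the fingers, y is the line along which they close (so a half turn about z gives the same grasp; the last joint's range is limited). The gripper opens to 92 mm and grips with 3 to 60 N. Pads are 19 mm wide; open, the fingers measure 130 mm over their backs; the gripper's body (75 mm by 190 mm) begins 47 mm behind the grasp point.
Start: joints at [1.222, 0.434, 0.025, 1.573, -0.012, 1.134, -0.075], TCP at [0.152, -0.606, 0.405] pointing down, gripper open.
Joint ranges: [-2.62, 2.62], [-0.44, 2.09], [-1.27, 1.32], [0.08, 2.57], [-1.32, 4.46], [0.12, 2], [-2.74, 2.74]. Speed limits (rad/s): [2.22, 2.22, 3.01, 3.01, 3.14, 3.14, 3.14].

INTERFACE

Orientations are given as a rotation vector (axis times angle).
In Python, from cell import arm gives the robot as it stands. The module is installed in compiled form; this text tells all that it offers.
- The arm moves only by the shell command python3 -m inch 'ROWS' [FORCE]. ROWS is text: rows parted by semicolons, each of 5 numbers parted by spaces: the shift along the tool's x, y, z in m, then the turn about the tool's z in rad, then the finger opening in m, from 0 to 0.0918. In form: x y z roll fingers; .... A call has 1 to 5 rows; each row is the pose to reach, as a shift and turn from the pose commanded when the call began, along the tool's axes at that moment; what a row does not reach only later rows make up. A row lasts 1/10 s, in which the tool goes at most 50 mm and 8.59 degrees, less where a joint would pass 70% of its speed; a pose out of reach is approached as far as the arm can. A call with a gripper value outside its range is refused whole. The fingers move at their own pace and stop on an object; FORCE is the grip in N (left out, the last holds). Time passes only in rows, so rows that repeat a pose let the fingers close. It gives the time, the measured TCP pose, the force, the opening and the grip force at its end, in the units of the state.
- arm.observe(): the state, without advancing time (a new reading comes with each control period).
- arm.get_image(name): name is "scene" or "top" or "wrist"; returns the picture (384x512x3 uint8, red, green, blue); there is no depth.
- arm.get_calibration(name): a dict with "intrinsics" (3x3 intrinsics, pixels), "pose" (4x4, takes a point from camera to world coordinates). Camera axes: x right, y up, looking along -z (the intrinsics and any distortion apply to the point x, -y, -z); pixel columns grow to the right and rows downward; lengths in m; the calibration is good to about 2 mm. A picture is of the moment at which its call begins: read the wrist's pose just before it. get_calibration takes no time and is no camera call; for the wrist camera it gives the pose at the moment of the call.
- arm.sign_off(): hands the job in; it is judged then, once.
Trained networks look in the newest picture that a camera, given by its name, has taken for a name from the list of things; names that differ only in an ending like _2 or _b are one class to them, and where a whole thing is asked for, a point or a joint stands for the part that bears it (a point fixed in the world has none). Each returns a list of dicts, best first, with "conf" (0 to 1); they miss things now and then, are a little off and sometimes report something else, mostly with a low value. They report only what shows in the picture. A call takes as long as a camera call. They do not tell look-alikes from the thing itself.
- arm.look_for(camera, query): "point" ([row, column] in pixels, amid what is visible of it).
- arm.silhouettes(camera, query): "region" (384x512 bool, what is visible of it) and "point" ([row, column] in pixels, amid what is visible of it).
- arm.place_of(camera, query): "point" ([row, column] in pixels: a listed point, or the origin of a listed thing).
The state is a dict: "clock": time; "joints": joint angles; "dq": joint speeds; "joint_efforts": joint torques, N m; "position": TCP position; "ee_rot": TCP orientation; "force": force on the tool from outside, world axes, zero at the start; "ft_torque": the same for the moment, N m; "width": opening from 0.0 (shut) to 1.0 (fully open); "gripper_force": force on a finger pad.
Only numpy, scipy, OpenCV 4.12 (cv2) and the standard library are available. Lean on these libraries where they do the work, as an engineer would, in place of code of your own. Each camera call takes 0.05 s, during which the arm holds its last target. There are 200 camera calls.

## Working session

There is one attempt and no reset: what is moved stays moved. The work goes in short steps, Python scripts to look and compute and a shell command to move; the robot and the scene stay as the last step left them, time stands still between calls to the robot, and variables do not carry over. Pictures are saved under pics/ and viewed, at most 10 in all, crops included, and the job is handed in when it is done.

```bash
mkdir -p pics; ls; python3 - <<'E'
from cell import arm
import cv2,numpy as np
s=arm.observe();print({k:np.round(v,3) for k,v in s.items()})
ims=[]
for c in("scene","top"):
    im=arm.get_image(c);cv2.imwrite(f"pics/{c}0.png",im[:,:,::-1]);
    K=arm.get_calibration(c);print(c,np.round(K["intrinsics"],1).tolist(),np.round(K["pose"],3).tolist(),[k for k in K])
    for q in("cassette","spout_tip","cradle","stand","slot_floor","keeper_push","keeper","bottle","tape","timer"):
        print(q,[(np.round(d["point"]).tolist(),round(d["conf"],2)) for d in arm.place_of(c,q)])
E
```

```text
pics
{'clock': np.float64(0.0), 'joints': array([ 1.222,  0.435,  0.025,  1.574, -0.012,  1.134, -0.075]), 'dq': array([-0.001, -0.   ,  0.001,  0.001,  0.   ,  0.001,  0.   ]), 'joint_efforts': array([ 0.0000e+00, -6.6786e+01,  9.8500e-01, -3.1446e+01, -6.1000e-02,
        4.3000e-02,  0.0000e+00]), 'position': array([ 0.152, -0.606,  0.404]), 'ee_rot': array([-3.116, -0.385,  0.   ]), 'force': array([ 0.353, -0.525,  0.642]), 'ft_torque': array([-0.044, -0.052, -0.025]), 'gripper_force': np.float64(0.0), 'width': np.float64(1.003)}
scene [[436.6, 0.0, 259.5], [0.0, 436.6, 190.9], [0.0, 0.0, 1.0]] [[-0.987, 0.131, -0.092, 0.453], [-0.159, -0.76, 0.631, 0.75], [0.013, 0.637, 0.771, 1.029], [0.0, 0.0, 0.0, 1.0]] ['intrinsics', 'pose']
cassette [([225.0, 260.0], 0.74), ([316.0, 287.0], 0.57)]
spout_tip [([313.0, 241.0], 0.63), ([245.0, 270.0], 0.59)]
cradle [([232.0, 263.0], 0.9)]
stand [([149.0, 281.0], 0.92)]
slot_floor [([142.0, 282.0], 0.72)]
keeper_push [([157.0, 284.0], 0.82)]Traceback (most recent call last):
  File "<stdin>", line 9, in <module>
ValueError: it knows: bottle, cassette, cradle, keeper_push, slot_floor, spout_tip, stand, tape, timer
```

View pics/scene0.png

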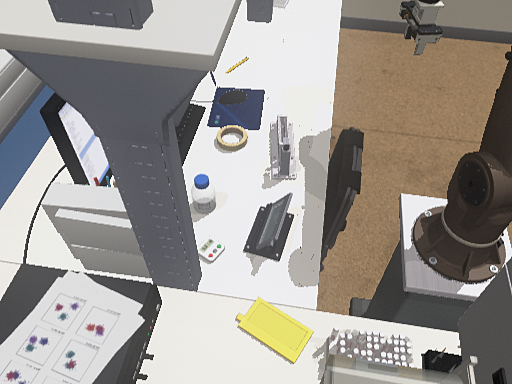

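The scene view shows the cassette in its black cradle at about (row 225, col 268) and the stand at (150, 282). The bottle is at (195, 203), the tape at (138, 232), the timer at (248, 210), and the yellow look-alike at (328, 275).

```bash
python3 - <<'E'
from cell import arm
import cv2,numpy as np
ims=[]
for c in("top",):
    im=arm.get_image(c);cv2.imwrite(f"pics/{c}0.png",im[:,:,::-1]);
    K=arm.get_calibration(c);print(c,np.round(K["intrinsics"],1).tolist(),np.round(K["pose"],3).tolist(),[k for k in K])
    for q in("cassette","spout_tip","cradle","stand","slot_floor","keeper_push","bottle","tape","timer"):
        print(q,[(np.round(d["point"]).tolist(),round(d["conf"],2)) for d in arm.place_of(c,q)])
E
```

```text
top [[381.4, 0.0, 254.6], [0.0, 381.4, 195.0], [0.0, 0.0, 1.0]] [[0.004, 0.99, -0.138, 0.414], [-1.0, 0.007, 0.015, -0.017], [0.015, 0.138, 0.99, 1.242], [0.0, 0.0, 0.0, 1.0]] ['intrinsics', 'pose']
cassette [([236.0, 154.0], 0.89), ([207.0, 227.0], 0.57)]
spout_tip [([212.0, 192.0], 0.56), ([200.0, 144.0], 0.56)]
cradle [([209.0, 227.0], 0.73)]
stand [([213.0, 328.0], 0.9)]
slot_floor [([211.0, 340.0], 0.88)]
keeper_push [([212.0, 329.0], 0.7), ([216.0, 297.0], 0.52)]
bottle [([154.0, 247.0], 0.88)]
tape [([162.0, 334.0], 0.73)]
timer [([167.0, 202.0], 0.68)]
```

View pics/top0.png

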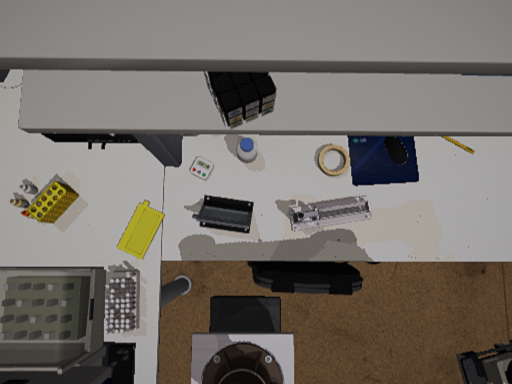

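The top view shows the cradle with the grey cassette at (213, 225). The stand is at (213, 330) with its keeper at the left (+y) end, near (213, 305). The yellow look-alike is at (228, 141), and overhead shelves cover rows 0–135. Next I compute positions from these pixels.

```bash
cat > h.py <<'E'
from cell import arm
import numpy as np,cv2
from scipy.spatial.transform import Rotation as R
def ray(cal,p):
    K=cal["intrinsics"];T=cal["pose"]
    d=np.array([(p[1]-K[0,2])/K[0,0],-(p[0]-K[1,2])/K[1,1],-1.]);return T[:3,3],T[:3,:3]@d
def onz(cal,p,z):
    o,d=ray(cal,p);return o+d*(z-o[2])/d[2]
def proj(cal,X):
    K=cal["intrinsics"];T=cal["pose"];c=T[:3,:3].T@(np.asarray(X)-T[:3,3]);u=K@np.array([c[0],-c[1],-c[2]]);return u[1]/u[2],u[0]/u[2]
def st():
    s=arm.observe();r=R.from_rotvec(s["ee_rot"]).as_matrix()
    print("t%.2f"%s["clock"],"pos",np.round(s["position"],4),"z",np.round(r[:,2],3),"y",np.round(r[:,1],3),"j",np.round(s["joints"],2),"F",np.round(s["force"],1),"w%.4f g%.1f"%(s["width"]*.0918,s["gripper_force"]))
    return s,r
E
python3 - <<'E'
from h import *
H=dict(cassette=.028,spout_tip=.085,cradle=0,stand=0,slot_floor=.008,keeper_push=.088,bottle=0,tape=0,timer=0)
for c in("top","scene"):
    arm.get_image(c);cal=arm.get_calibration(c)
    for q in H:
        for d in arm.place_of(c,q): print(c,q,round(d["conf"],2),np.round(onz(cal,d["point"],H[q])[:2],3))
    for q in("cradle","stand"):
        m=arm.silhouettes(c,q)[0]["region"];p=np.argwhere(m)[::1]
        P=np.array([onz(cal,x,0.04)[:2] for x in p]);print(c,q,"rect",[np.round(v,3) for v in cv2.minAreaRect(P.astype(np.float32))])
E
```

```text
top cassette 0.61 [0.45  0.279]
top spout_tip 0.85 [0.557 0.297]
top spout_tip 0.7 [0.525 0.157]
top spout_tip 0.4 [ 0.525 -0.308]
top cradle 0.6 [0.54 0.05]
top stand 0.91 [ 0.539 -0.29 ]
top slot_floor 0.65 [ 0.539 -0.31 ]
top keeper_push 0.46 [ 0.517 -0.164]
top bottle 0.86 [ 0.73  -0.014]
top tape 0.89 [ 0.702 -0.293]
top tape 0.69 [0.686 0.13 ]
top timer 0.75 [0.679 0.135]
top cradle rect [array([0.519, 0.055]), array([0.152, 0.1  ]), np.float64(82.6)]
top stand rect [array([ 0.524, -0.276]), array([0.08, 0.26]), np.float64(9.524)]
scene cassette 0.87 [0.446 0.3  ]
scene cassette 0.69 [ 0.54  -0.305]
scene cassette 0.65 [0.54  0.059]
scene cassette 0.45 [ 0.727 -0.003]
scene cassette 0.4 [ 0.521 -0.205]
scene spout_tip 0.71 [0.556 0.343]
scene spout_tip 0.56 [0.506 0.149]
scene spout_tip 0.39 [ 0.523 -0.233]
scene cradle 0.67 [0.549 0.051]
scene stand 0.78 [ 0.518 -0.293]
scene slot_floor 0.59 [ 0.539 -0.323]
scene keeper_push 0.78 [ 0.519 -0.153]
scene bottle 0.84 [ 0.726 -0.019]
scene tape 0.74 [ 0.704 -0.294]
scene timer 0.89 [0.668 0.129]
scene cradle rect [array([ 0.514, -0.219]), array([0.029, 0.164]), np.float64(4.677)]
scene stand rect [array([ 0.53 , -0.264]), array([0.078, 0.298]), np.float64(8.356)]
```

```bash
R='0.14 -0.2 0 -0.7 0.09'; python3 -m inch '0.14 -0.2 0 -0.7 0.09;0.14 -0.2 0 -0.7 0.09;0.14 -0.2 0 -0.7 0.09;0.14 -0.2 0 -0.7 0.09;0.14 -0.2 0 -0.7 0.09'; python3 -c "from h import *;st()"
```

```text
clock: 2.55
position: [0.2398, -0.3758, 0.4049]
ee_rot: [2.792, 1.44, -0.0]
force: [0.0, -0.0, 0.9]
width: 0.981
gripper_force: 0.0
t2.55 pos [ 0.2398 -0.3758  0.4049] z [ 0. -0. -1.] y [ 0.815 -0.58   0.   ] j [ 1.08  0.16 -0.22  1.97  0.04  1.02  0.22] F [ 0.  -0.   0.9] w0.0900 g0.0
```

```bash
python3 -m inch '0.22 -0.06 0 0 0.09;0.22 -0.06 0 0 0.09;0.22 -0.06 0 0 0.09;0.22 -0.06 0 0 0.09;0.22 -0.06 0 0 0.09' >/dev/null; python3 -m inch '0.22 -0.06 0 -0.49 0.09;0.22 -0.06 0 -0.49 0.09;0.22 -0.06 0 -0.49 0.09;0.22 -0.06 0 -0.49 0.09;0.22 -0.06 0 -0.49 0.09'>/dev/null; python3 - <<'E'
from h import *
st();im=arm.get_image("wrist");cv2.imwrite("pics/w1.png",im[:,:,::-1])
cal=arm.get_calibration("wrist");print(np.round(cal["pose"],3).tolist())
H=dict(cassette=.028,spout_tip=.085,cradle=0)
for q in H:
    for d in arm.place_of("wrist",q): print(q,round(d["conf"],2),np.round(d["point"]),np.round(onz(cal,d["point"],H[q])[:2],3))
E
```

```text
t3.55 pos [0.4    0.0525 0.4054] z [ 0.002  0.001 -1.   ] y [ 0.992 -0.13   0.002] j [ 0.42  0.14 -0.74  2.02  0.11  1.01 -0.5 ] F [-0.  -0.3 -0. ] w0.0900 g0.0
[[0.992, 0.124, 0.033, 0.411], [-0.128, 0.953, 0.275, 0.13], [0.003, -0.277, 0.961, 0.386], [0.0, 0.0, 0.0, 1.0]]
cassette 0.57 [150. 372.] [0.539 0.059]
spout_tip 0.72 [ 56. 362.] [0.512 0.158]
cradle 0.88 [150. 362.] [0.537 0.055]
```

View pics/w1.png

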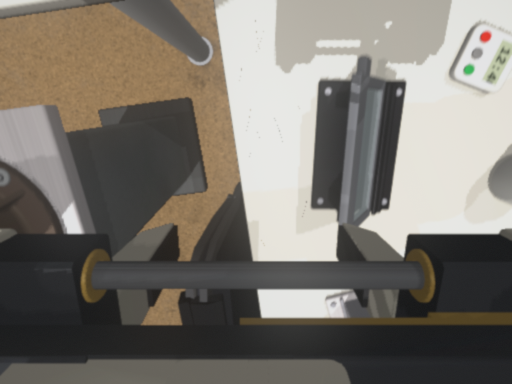

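The wrist view shows the cassette leaning in the cradle. Its top edge runs from about (62, 364) at the spout end to (222, 350), and the timer is at the upper right. The moves offer no tilt command, so I test how the arm behaves at the inner edge of its reach.

```bash
python3 -m inch '0 -0.24 0 0 0.09;0 -0.24 0 0 0.09;0 -0.24 0 0 0.09;0 -0.24 0 0 0.09;0 -0.24 0 0 0.09' >/dev/null; python3 -c "from h import *;st()";python3 -m inch '0 -0.01 0 0 0.09'>/dev/null; python3 -c "from h import *;st()"
```

```text
t4.25 pos [0.1589 0.0805 0.404 ] z [ 0. -0. -1.] y [ 0.99  -0.138  0.   ] j [ 0.4  -0.43 -0.68  2.38 -0.3   1.12 -0.24] F [0.4 0.5 1.1] w0.0896 g0.0
t4.35 pos [0.1483 0.0813 0.4035] z [-0.002 -0.001 -1.   ] y [ 0.99  -0.139 -0.002] j [ 0.31 -0.44 -0.64  2.4  -0.28  1.12 -0.3 ] F [1.5 0.4 0.3] w0.0900 g0.0
```

```bash
python3 -m inch '0 -0.12 0 0 0.09;0 -0.12 0 0 0.09;0 -0.12 0 0 0.09;0 -0.12 0 0 0.09;0 -0.12 0 0 0.09' >/dev/null; python3 -c "from h import *;st()";python3 -m inch '0 0 0 0 0.09;0 0 0 0 0.09'>/dev/null; python3 -c "from h import *;st()"
```

```text
t4.85 pos [0.1074 0.1012 0.4014] z [-0.004 -0.002 -1.   ] y [ 0.99  -0.139 -0.004] j [-0.47 -0.44 -0.35  2.44 -0.16  1.13 -0.86] F [-0.7  1.2  0.2] w0.0900 g0.0
t5.05 pos [0.1077 0.1017 0.4016] z [-0.004 -0.003 -1.   ] y [ 0.991 -0.135 -0.004] j [-0.47 -0.44 -0.35  2.44 -0.16  1.13 -0.85] F [0.5 0.1 0.5] w0.0900 g0.0
```

```bash
python3 -m inch '0 0.2 0 0 0.07;0 0.2 0 0 0.07;0 0.2 0 0 0.07;0 0.2 0 0 0.07;0 0.2 0 0 0.07' >/dev/null; python3 -m inch '0 0.185 0 0 0.07;0 0.185 0 0 0.07;0 0.185 0 0 0.07;0 0.185 0 0 0.07;0 0.185 0 0 0.07'>/dev/null; python3 - <<'E'
from h import *
st();im=arm.get_image("wrist");cv2.imwrite("pics/w2.png",im[:,:,::-1])
cal=arm.get_calibration("wrist");print(np.round(cal["pose"],4).tolist())
H=dict(cassette=.028,spout_tip=.085,cradle=0)
for q in H:
    for d in arm.place_of("wrist",q): print(q,round(d["conf"],2),np.round(d["point"]),np.round(onz(cal,d["point"],H[q])[:2],3))
cv2.imwrite("pics/w2.png",cv2.resize(im[:260,100:420,::-1],(800,650),interpolation=cv2.INTER_CUBIC)[:600])
E
```

```text
t6.05 pos [0.4932 0.0447 0.3996] z [-0.003 -0.003 -1.   ] y [ 0.99  -0.144 -0.003] j [-0.28  0.23  0.1   1.89 -0.02  1.02 -0.32] F [-1.1 -0.1 -0.2] w0.0701 g0.0
[[0.9898, 0.135, 0.0453, 0.5019], [-0.1423, 0.9491, 0.2809, 0.1195], [-0.0051, -0.2845, 0.9587, 0.3792], [0.0, 0.0, 0.0, 1.0]]
cassette 0.65 [154. 293.] [0.533 0.054]
spout_tip 0.71 [ 62. 262.] [0.509 0.152]
cradle 0.9 [146. 294.] [0.537 0.059]
cradle 0.53 [ 60. 259.] [0.509 0.164]
```

View pics/w2.png

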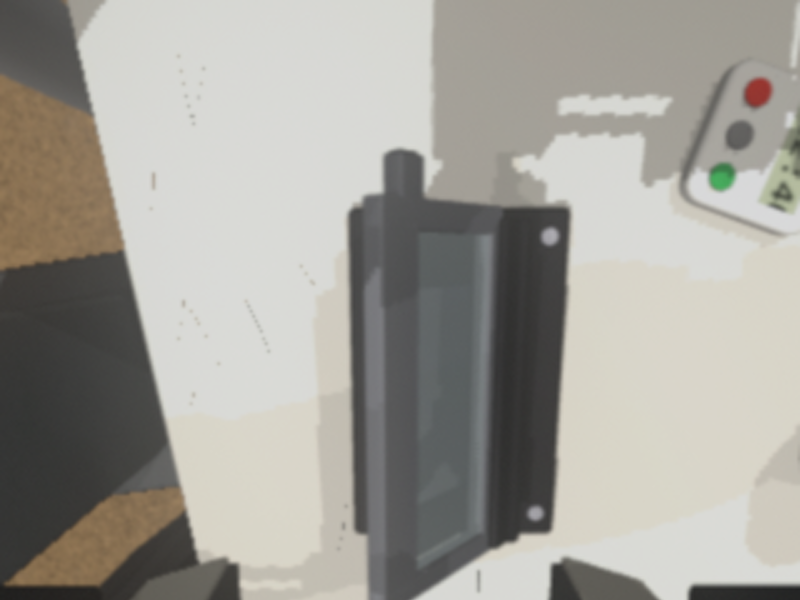

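The crop shows the cassette's top edge running from (195, 365) to (600, 368) in crop pixels, with the spout tip at (150, 404). The right edge of the cradle base runs from (210, 570) to (530, 552).

```bash
python3 - <<'E'
from h import *
cal=arm.get_calibration("wrist")
f=lambda r,c,z:onz(cal,(r/2.5,100+c/2.5),z)
az=lambda a,b:np.degrees(np.arctan2(*(a-b)[[1,0]]))
a,b=f(197,364,.0991),f(560,367.5,.0991);print("under corner",a,b,az(a,b))
a,b=f(210,570,.004),f(530,552,.004);print("base R",a,b,az(a,b))
a,b=f(210,350,.004),f(530,355,.004);print("base L",a,b,az(a,b))
print("spout top",f(152,404,.095),"screws",f(237,550,.006),f(513,535,.006),az(f(237,550,.006),f(513,535,.006)))
E
```

```text
under corner [0.48978729 0.14126028 0.0991    ] [0.47082152 0.00647413 0.0991    ] 81.99049112571201
base R [0.58111105 0.12886635 0.004     ] [ 0.5600786  -0.02897534  0.004     ] 82.41003152065936
base L [0.47931854 0.14313103 0.004     ] [ 0.45726265 -0.014812    0.004     ] 82.05036128326024
spout top [0.50560673 0.15414739 0.095     ] screws [0.57051755 0.11816755 0.006     ] [ 0.55175245 -0.01755639  0.006     ] 82.12822896580191
```

```bash
python3 -m inch '0.0155 -0.009 0.08 0.0 0.05;0.0155 -0.009 0.1 0 0.05;0.0155 -0.009 0.125 0 0.05;0.0155 -0.009 0.1306 0 0.05;0.0155 -0.009 0.1306 0 0.05' >/dev/null;python3 -c "from h import *;st()"; python3 -m inch '0 0 0 0 0.0;0 0 0 0 0;0 0 0 0 0;0 0 0 0 0;0 0 0 0 0' 12; python3 - <<'E'
from h import *
st();im=arm.get_image("scene");cv2.imwrite("pics/s3.png",cv2.resize(im[150:300,200:400,::-1],(800,600),interpolation=cv2.INTER_CUBIC))
E
```

```text
t6.75 pos [0.4812 0.0653 0.2696] z [-0.006 -0.003 -1.   ] y [ 0.991 -0.137 -0.005] j [-0.3   0.38  0.07  2.06 -0.04  0.7  -0.34] F [ 0.5 -0.4 -0.5] w0.0502 g0.0
clock: 7.25
position: [0.4875, 0.0651, 0.2728]
ee_rot: [2.362, 2.056, 0.013]
force: [24.1, -5.7, 0.9]
width: 0.163
gripper_force: 9.8
t7.25 pos [0.4875 0.0651 0.2728] z [ 0.013 -0.002 -1.   ] y [ 0.99  -0.138  0.013] j [-0.3   0.38  0.07  2.05 -0.03  0.7  -0.34] F [24.1 -5.7  0.9] w0.0149 g9.8
```

View pics/s3.png

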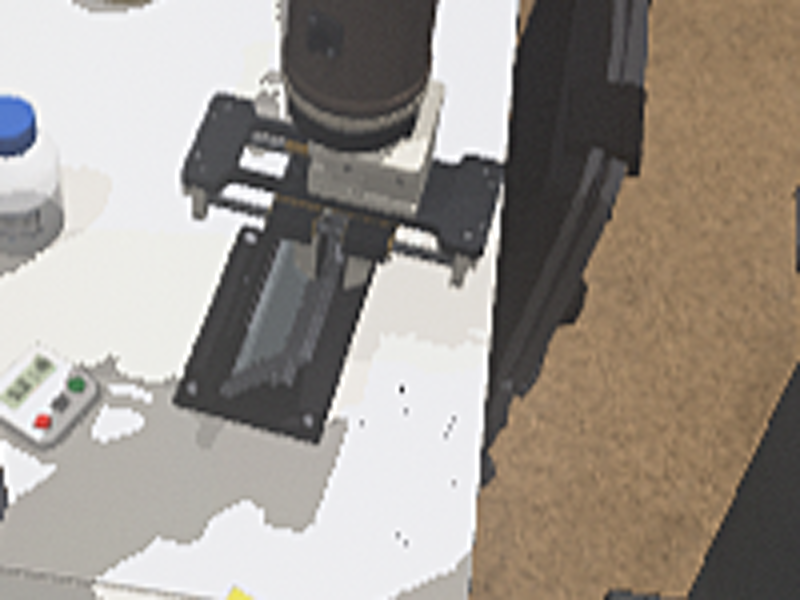

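The crop shows the gripper over the middle of the cassette's top edge, at about (235, 330). The cassette still leans in the cradle. A sideways load of 24 N shows the grip is off-centre, so I relieve that first.

```bash
python3 -m inch '0 0.006 0 0 0.0;0 0.006 0 0 0' >/dev/null; python3 -c "from h import *;st()"; python3 -m inch '0 0 -0.00 0 0.0;0 0 0 0 0' >/dev/null; python3 -c "from h import *;st()"
```

```text
t7.50 pos [0.4907 0.0649 0.2722] z [ 0.004 -0.002 -1.   ] y [ 0.991 -0.137  0.004] j [-0.3   0.39  0.07  2.04 -0.04  0.71 -0.34] F [ 5.1 -2.2 13.7] w0.0130 g13.4
t7.70 pos [0.4905 0.0649 0.2722] z [ 0.004 -0.002 -1.   ] y [ 0.991 -0.137  0.005] j [-0.3   0.39  0.07  2.04 -0.04  0.71 -0.34] F [ 3.9 -0.9 10.8] w0.0131 g13.2
```

```bash
python3 -m inch '0 -0.0029 -0.0041 0 0;0 -0.0057 -0.0082 0 0;0 -0.0086 -0.0123 0 0;0 -0.0115 -0.0164 0 0;0 -0.0115 -0.0164 0 0' 15 >/dev/null; python3 - <<'E'
from h import *
st();im=arm.get_image("scene");cv2.imwrite("pics/s4.png",cv2.resize(im[170:290,220:380,::-1],(800,600),interpolation=cv2.INTER_CUBIC))
E
```

```text
t8.20 pos [0.4782 0.0666 0.2881] z [ 0.002 -0.002 -1.   ] y [ 0.991 -0.137  0.003] j [-0.31  0.35  0.07  2.06 -0.03  0.74 -0.35] F [ 3.4 -1.4  4.9] w0.0128 g16.8
```

View pics/s4.png

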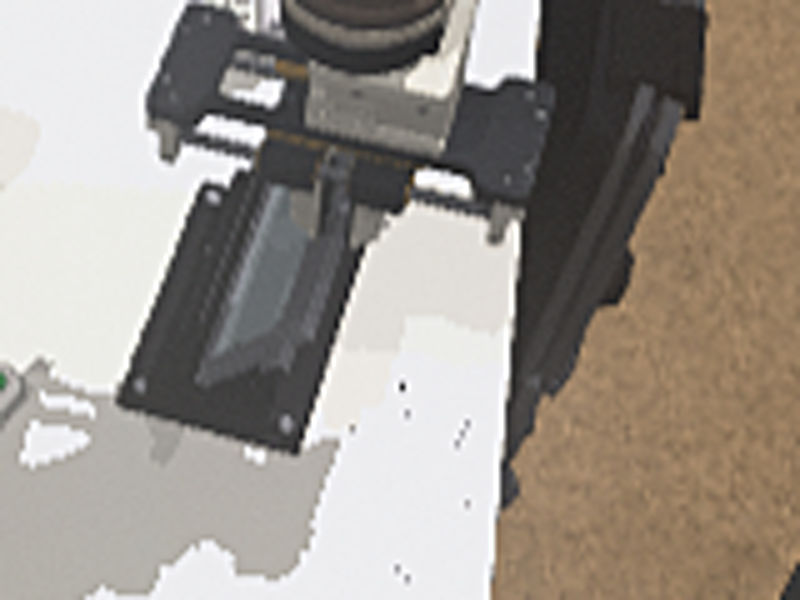

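The crop shows the cassette coming along with the gripper, still leaning. The opening holds at 12.8 mm, so I continue along its own axis and then lift.

```bash
python3 -m inch '0 -0.004 -0.0057 0 0;0 -0.008 -0.0115 0 0;0 -0.0115 -0.0164 0 0;0 -0.0145 -0.0205 0 0;0 -0.0145 -0.0205 0 0' >/dev/null; python3 -c "from h import *;st()"; python3 -m inch '0 -0.005 -0.02 0 0;0 -0.01 -0.04 0 0;0 -0.01 -0.06 0 0;0 -0.01 -0.08 0 0;0 -0.01 -0.08 0 0' >/dev/null;python3 - <<'E'
from h import *
st();im=arm.get_image("scene");cv2.imwrite("pics/s5.png",cv2.resize(im[150:300,220:420,::-1],(800,600),interpolation=cv2.INTER_CUBIC))
E
```

```text
t8.75 pos [0.462  0.0687 0.3072] z [-0.003 -0.003 -1.   ] y [ 0.991 -0.136 -0.003] j [-0.32  0.3   0.07  2.07 -0.03  0.78 -0.37] F [ 2.5 -0.4  3.6] w0.0131 g17.3
t9.25 pos [0.4524 0.0704 0.3878] z [-0.003 -0.002 -1.   ] y [ 0.991 -0.136 -0.003] j [-0.34  0.18  0.08  1.99 -0.01  0.98 -0.39] F [ 0.3 -0.5 -1.7] w0.0090 g15.0
```

View pics/s5.png

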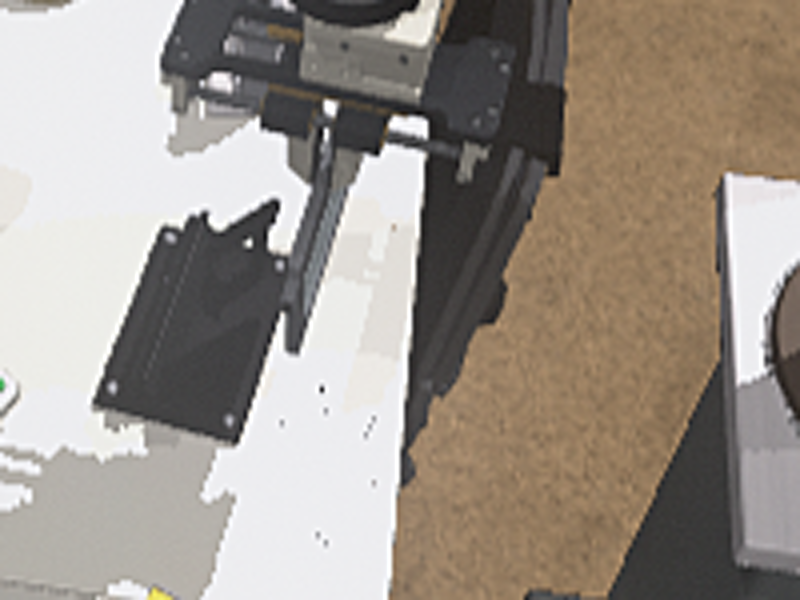

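The crop shows the cassette clear of the cradle and hanging upright between the pads, with the opening now 9.0 mm. I grip harder and carry it above and beside the stand to measure the slot.

```bash
python3 -m inch '0 0 0 0 0;-0.04 0.005 -0.02 0 0;-0.08 0.01 -0.04 0 0;-0.12 0.016 -0.04 0 0;-0.16 0.022 -0.04 0 0' 40 >/dev/null; python3 -m inch '-0.04 0.006 0 0 0;-0.08 0.011 0 0 0;-0.12 0.016 0 0 0;-0.16 0.022 0 0 0;-0.2 0.027 0 0 0' >/dev/null; python3 -m inch '0 0 0 0 0;0 0 0 0 0' >/dev/null;python3 - <<'E'
from h import *
st();im=arm.get_image("wrist");cv2.imwrite("pics/w6.png",cv2.resize(im[:300,112:,::-1],(800,600),interpolation=cv2.INTER_CUBIC))
cal=arm.get_calibration("wrist");print(np.round(cal["pose"],4).tolist())
H=dict(stand=0,slot_floor=.008,keeper_push=.088)
for q in H:
    for d in arm.place_of("wrist",q): print(q,round(d["conf"],2),np.round(d["point"]),np.round(onz(cal,d["point"],H[q])[:2],3))
np.save("cal6.npy",cal)
E
```

```text
t10.50 pos [ 0.4517 -0.2935  0.4258] z [-0.008 -0.002 -1.   ] y [ 0.99  -0.139 -0.007] j [ 0.2   0.28  0.35  1.77 -0.1   1.11  0.45] F [ 1.1  1.2 -2.1] w0.0080 g39.9
[[0.9907, 0.1282, 0.0453, 0.4624], [-0.1358, 0.9504, 0.2797, -0.2181], [-0.0072, -0.2832, 0.959, 0.406], [0.0, 0.0, 0.0, 1.0]]
stand 0.87 [142. 316.] [ 0.53 -0.28]
slot_floor 0.6 [167. 322.] [ 0.533 -0.314]
keeper_push 0.61 [ 30. 301.] [ 0.509 -0.16 ]
keeper_push 0.32 [ 70. 254.] [ 0.461 -0.188]
```

View pics/w6.png

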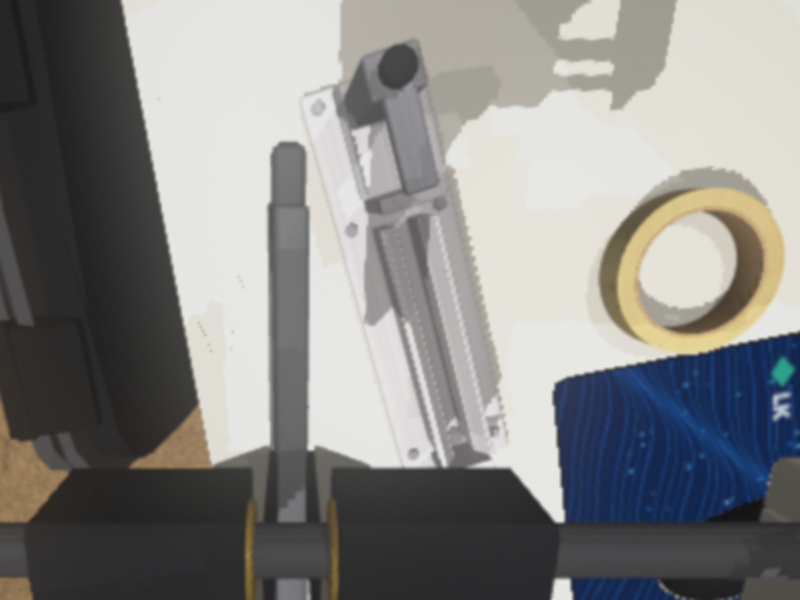

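The crop shows the stand with its keeper knob at (66, 398), the finger end at about (190, 422), and the slot running from (225, 400) to (455, 455). The base's left edge runs (97, 302) to (455, 402). The cassette hangs straight, with its spout at (150, 289), and the tape is at (270, 700).

```bash
cat > m6.py <<'E'
from h import *
cal=np.load("cal6.npy",allow_pickle=True).item()
f=lambda r,c,z:onz(cal,(r/2,112+c/2),z)
az=lambda a,b:np.degrees(np.arctan2(*(a-b)[[1,0]]))
def rep(n,a,b): print(n,np.round(a[:2],4),np.round(b[:2],4),"az",round(az(a,b),2))
rep("base left",f(97,302,.008),f(455,402,.008))
rep("base right",f(155,448,.008),f(440,508,.008))
rep("boltsL",f(107,318,.01),f(454,413,.01))
rep("knob/finger",f(66,398,.129),f(188,423,.115))
rep("cass top",f(204,288,.255),f(400,291,.255))
E
python3 m6.py
python3 - <<'E'
from h import *
im=cv2.imread("pics/w6.png")
cv2.imwrite("pics/w6b.png",cv2.resize(im[20:480,250:560],(539,800))[:600] if 0 else cv2.resize(im[30:480,260:560],(400,600),interpolation=cv2.INTER_CUBIC))
E
```

```text
base left [ 0.4744 -0.159 ] [ 0.5142 -0.3988] az 99.42
base right [ 0.559  -0.2036] [ 0.5887 -0.3973] az 98.73
boltsL [ 0.4831 -0.166 ] [ 0.5216 -0.3982] az 99.42
knob/finger [ 0.5115 -0.1707] [ 0.5209 -0.2201] az 100.8
cass top [ 0.4606 -0.2184] [ 0.4546 -0.2673] az 83.03
```

```bash
python3 -m inch '-0.003 0.02 0 0.14 0;-0.006 0.04 0 0.28 0;-0.009 0.06 0 0.42 0;-0.011 0.08 0 0.56 0;-0.011 0.09 0 0.7 0' >/dev/null; python3 -m inch '0 0 0 0.14 0;0 0 0 0.28 0;0 0 0 0.42 0;0 0 0 0.56 0;0 0 0 0.7 0' >/dev/null; python3 -c "from h import *;st()"; python3 -m inch '0 0 0 0.14 0;0 0 0 0.28 0;0 0 0 0.42 0;0 0 0 0.56 0;0 0 0 0.7 0' >/dev/null;  python3 -m inch '0 0 0 0.15 0;0 0 0 0.3 0;0 0 0 0.44 0;0 0 0 0.59 0;0 0 0 0.738 0' >/dev/null;python3 -m inch '0 0 0 0 0;0 0 0 0 0' >/dev/null; python3 - <<'E'
from h import *
st();im=arm.get_image("scene");cv2.imwrite("pics/s7.png",im[:,:,::-1]);cv2.imwrite("pics/w7.png",arm.get_image("wrist")[:,:,::-1])
np.save("cal7.npy",arm.get_calibration("wrist"))
E
```

```text
t11.70 pos [ 0.5403 -0.3147  0.4271] z [-0.005 -0.002 -1.   ] y [ 0.03  -1.     0.002] j [ 0.    0.47  0.66  1.58 -0.3   1.2  -0.82] F [-0.3 -0.2 -2.2] w0.0079 g39.9
t12.90 pos [ 0.5403 -0.3152  0.4269] z [-0.005 -0.003 -1.   ] y [-0.985 -0.172  0.005] j [-0.2   0.58  1.04  1.59 -0.51  1.27 -2.04] F [-0.8  0.8 -0.7] w0.0081 g39.9
```

```bash
python3 - <<'E'
import cv2,numpy as np
w=cv2.imread("pics/w7.png")[:290];s=cv2.imread("pics/s7.png")[80:230,210:360]
w=cv2.resize(w,(800,453));a=cv2.resize(s,(147,147))
s2=cv2.resize(cv2.imread("pics/s7.png")[90:200,220:340],(490,450))
out=np.hstack([cv2.resize(cv2.imread("pics/w7.png")[:290,100:460],(310*0+558//1,450))[:, :],s2]);out=cv2.resize(out,(800,int(out.shape[0]*800/out.shape[1])));print(out.shape);cv2.imwrite("pics/c7.png",out)
E
```

```text
(343, 800, 3)
```

View pics/c7.png

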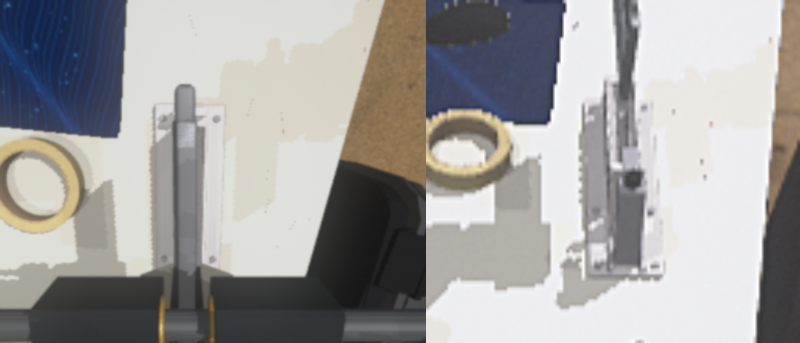

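The left panel (wrist) shows the cassette parallel to the stand, with its spout at (90, 185) over the low end. The base's left and right edges are at columns 154 and 222. The right panel (scene) confirms that the keeper is at the other end. Now I check the lateral offset.

```bash
python3 - <<'E'
from h import *
cal=np.load("cal7.npy",allow_pickle=True).item();k=426/360
f=lambda r,c,z:onz(cal,(r/k,100+c/k),z)
ex=np.array([.9866,.1633,0]);ey=np.array([-.1633,.9866,0])
for n,a in dict(bl=f(104,154,.008),br=f(104,222,.008),bl2=f(262,153.5,.008),br2=f(262,221.5,.008),casL=f(122,176,.255),casR=f(122,196,.255),caL2=f(255,177,.255),caR2=f(255,198,.255),spout=f(86,185,.24)).items(): print(n,np.round(a[:2],4),"x''%.4f y''%.4f"%(a@ex,a@ey))
E
```

```text
bl [ 0.5875 -0.403 ] x''0.5138 y''-0.4935
br [ 0.5169 -0.4153] x''0.4421 y''-0.4941
bl2 [ 0.562  -0.2262] x''0.5175 y''-0.3149
br2 [ 0.482  -0.2399] x''0.4364 y''-0.3154
casL [ 0.5563 -0.39  ] x''0.4852 y''-0.4757
casR [ 0.5483 -0.3914] x''0.4770 y''-0.4757
caL2 [ 0.5464 -0.3331] x''0.4847 y''-0.4178
caR2 [ 0.5371 -0.3347] x''0.4752 y''-0.4179
spout [ 0.5552 -0.4055] x''0.4816 y''-0.4908
```

```bash
python3 -m inch '0 0.0025 0.04 -0.008 0;0 0.0025 0.075 -0.008 0;0 0.0025 0.09 -0.008 0;0 0.0025 0.095 -0.008 0;0 0.0025 0.095 -0.008 0' >/dev/null; python3 -c "from h import *;st()"; python3 -m inch '0 0 0.007 0 0;0 0 0.014 0 0;0 0 0.021 0 0;0 0 0.028 0 0;0 0 0.028 0 0' >/dev/null; python3 -c "from h import *;st()"
```

```text
t13.50 pos [ 0.5371 -0.3171  0.3327] z [-0.004 -0.003 -1.   ] y [-0.985 -0.175  0.005] j [-0.15  0.66  0.97  1.71 -0.6   1.1  -1.96] F [ 0.1 -1.1 -1.5] w0.0079 g39.9
t14.00 pos [ 0.5378 -0.3182  0.3073] z [ 0.001 -0.005 -1.   ] y [-0.985 -0.174  0.   ] j [-0.14  0.69  0.95  1.74 -0.63  1.05 -1.94] F [-2.6  3.3 23.8] w0.0081 g40.0
```

```bash
python3 - <<'E'
from h import *
s,r=st();print(np.round(s["ft_torque"],2),np.round(s["force"],1))
im=arm.get_image("wrist");cv2.imwrite("pics/w8.png",im[:,:,::-1]);np.save("cal8.npy",arm.get_calibration("wrist"))
im=arm.get_image("scene");cv2.imwrite("pics/s8.png",im[:,:,::-1])
for c in("wrist","scene"):
  cal=arm.get_calibration(c)
  for q,z in(("spout_tip",.12),("slot_floor",.008),("cassette",.044)):
    if c=="scene": arm.get_image(c)
    for d in arm.place_of(c,q):
      p=onz(cal,d["point"],z);print(c,q,round(d["conf"],2),np.round(d["point"]),np.round(p[:2],3))
E
```

```text
t14.00 pos [ 0.5378 -0.3182  0.3073] z [ 0.001 -0.005 -1.   ] y [-0.985 -0.174  0.   ] j [-0.14  0.69  0.95  1.74 -0.63  1.05 -1.94] F [-2.6  3.3 23.8] w0.0081 g40.0
[ 0.91  0.5  -0.07] [-2.6  3.3 23.8]
wrist spout_tip 0.55 [ 73. 258.] [ 0.553 -0.409]
wrist cassette 0.65 [202. 253.] [ 0.54  -0.315]
scene spout_tip 0.76 [309. 238.] [0.555 0.348]
scene slot_floor 0.73 [138. 281.] [ 0.538 -0.325]
scene cassette 0.83 [315. 284.] [0.451 0.311]
scene cassette 0.53 [135. 282.] [ 0.535 -0.301]
```

```bash
python3 -m inch '0 0 -0.004 0 0;0 0 -0.004 0.01 0;0 0 -0.002 0.018 0;0 0 0.0 0.018 0;0 0 0.003 0.018 0' >/dev/null; python3 -c "from h import *;st()"; python3 -m inch '0 0 0 0.01 0;0 0 0 0.02 0;0 0 0.00 0.02 0' >/dev/null; python3 -c "from h import *;s,r=st();print(s['ft_torque'])"
```

```text
t15.05 pos [ 0.5368 -0.3168  0.3006] z [-0.005 -0.003 -1.   ] y [-0.988 -0.156  0.006] j [-0.14  0.7   0.94  1.75 -0.64  1.04 -1.95] F [ 0.8 -1.  -2.4] w0.0078 g40.0
t15.35 pos [ 0.5368 -0.3169  0.3011] z [-0.005 -0.003 -1.   ] y [-0.991 -0.136  0.005] j [-0.14  0.7   0.95  1.74 -0.64  1.05 -1.97] F [-0.1 -0.1 -1.8] w0.0082 g40.0
[0.18350791 0.02898367 0.04532723]
```

```bash
python3 -m inch '0 0 0 -0.015 0;0 0 0.003 -0.015 0;0 0 0.006 -0.015 0;0 0 0.009 -0.015 0;0 0 0.009 -0.015 0' >/dev/null; python3 -c "from h import *;s,r=st();print(s['ft_torque'])"
```

```text
t15.85 pos [ 0.5367 -0.3168  0.2917] z [-0.005 -0.003 -1.   ] y [-0.988 -0.151  0.006] j [-0.13  0.71  0.94  1.75 -0.65  1.03 -1.95] F [ 0.7 -0.7 -1.9] w0.0082 g40.0
[ 0.22368812 -0.07989553 -0.02583559]
```

```bash
python3 -m inch '0 0 0.003 0 0;0 0 0.006 0 0;0 0 0.009 0 0;0 0 0.012 0 0;0 0 0.012 0 0' >/dev/null; python3 -c "from h import *;st()";python3 -m inch '0 0 0.002 0 0;0 0 0.004 0 0;0 0 0.006 0 0;0 0 0.006 0 0' >/dev/null; python3 -c "from h import *;st()"
```

```text
t16.35 pos [ 0.5367 -0.3168  0.2797] z [-0.005 -0.003 -1.   ] y [-0.988 -0.151  0.006] j [-0.13  0.72  0.92  1.76 -0.66  1.01 -1.94] F [ 1.1 -0.6 -1. ] w0.0078 g40.0
t16.75 pos [ 0.5367 -0.3169  0.2739] z [-0.005 -0.003 -1.   ] y [-0.988 -0.151  0.005] j [-0.12  0.73  0.92  1.77 -0.67  1.   -1.93] F [ 0.5  0.1 -1.2] w0.0082 g40.0
```

```bash
python3 -m inch '0 0 0.001 0 0;0 0 0.002 0 0;0 0 0.002 0 0' >/dev/null; python3 -c "from h import *;st()";python3 -m inch '0 0 0.001 0 0;0 0 0.002 0 0;0 0 0.002 0 0' >/dev/null; python3 -c "from h import *;st()";python3 -m inch '0 0 0.001 0 0;0 0 0.002 0 0;0 0 0.002 0 0' >/dev/null; python3 -c "from h import *;st()"
```

```text
t17.05 pos [ 0.5367 -0.317   0.2721] z [-0.005 -0.003 -1.   ] y [-0.988 -0.151  0.005] j [-0.12  0.73  0.92  1.77 -0.67  0.99 -1.93] F [ 0.4 -0.2 -1.6] w0.0081 g40.0
t17.35 pos [ 0.537  -0.317   0.2708] z [-0.004 -0.003 -1.   ] y [-0.988 -0.152  0.004] j [-0.12  0.73  0.91  1.77 -0.68  0.99 -1.93] F [-0.3  2.   4.5] w0.0082 g40.0
t17.65 pos [ 0.5372 -0.3171  0.2707] z [-0.002 -0.002 -1.   ] y [-0.988 -0.152  0.002] j [-0.12  0.73  0.91  1.77 -0.68  0.99 -1.93] F [-4.6  6.3 24.2] w0.0084 g40.0
```

```bash
python3 -m inch '0 0 -0.002 0 0;0 0 -0.002 0 0;0 0 -0.002 0 0' 3 >/dev/null; python3 -c "from h import *;s,r=st();print(s['ft_torque'])"; python3 -m inch '0 0 -0.002 0 0.03;0 0 -0.002 0 0.03;0 0 -0.002 0 0.03' >/dev/null; python3 -m inch '0 0 -0.03 0 0.03;0 0 -0.06 0 0.03;0 0 -0.1 0 0.03;0 0 -0.14 0 0.03;0 0 -0.16 0 0.03' >/dev/null;python3 - <<'E'
from h import *
st()
w=arm.get_image("wrist");np.save("cal9.npy",arm.get_calibration("wrist"));s=arm.get_image("scene")
out=np.hstack([cv2.resize(w[:300,130:400],(405,450),interpolation=cv2.INTER_CUBIC),cv2.resize(s[90:200,230:326],(393,450),interpolation=cv2.INTER_CUBIC)])
cv2.imwrite("pics/c9.png",out[:,:,::-1])
for c in("wrist","scene"):
  cal=arm.get_calibration(c)
  for q,z in(("spout_tip",.078),("keeper_push",.088),("cassette",.008)):
    for d in arm.place_of(c,q):
      p=onz(cal,d["point"],z);print(c,q,round(d["conf"],2),np.round(d["point"]),np.round(p[:2],3))
E
```

```text
t17.95 pos [ 0.5367 -0.3172  0.2704] z [-0.004 -0.003 -1.   ] y [-0.988 -0.151  0.005] j [-0.12  0.73  0.91  1.77 -0.68  0.99 -1.93] F [0.1 0.6 3.9] w0.0090 g3.0
[0.31660015 0.07151459 0.044184  ]
t18.75 pos [ 0.5374 -0.3173  0.4356] z [-0.002 -0.005 -1.   ] y [-0.989 -0.151  0.002] j [-0.2   0.57  1.06  1.59 -0.51  1.28 -2.06] F [ 0.4 -0.3  0.6] w0.0301 g0.0
wrist spout_tip 0.59 [ 90. 258.] [ 0.55  -0.407]
wrist keeper_push 0.64 [300. 261.] [ 0.508 -0.161]
wrist cassette 0.7 [161. 258.] [ 0.536 -0.319]
scene spout_tip 0.65 [314. 240.] [0.551 0.341]
scene spout_tip 0.56 [105. 284.] [ 0.545 -0.412]
scene spout_tip 0.21 [203. 204.] [0.71  0.039]
scene keeper_push 0.55 [157. 283.] [ 0.516 -0.16 ]
scene cassette 0.8 [312. 285.] [0.451 0.286]
scene cassette 0.54 [142. 280.] [ 0.541 -0.308]
```

View pics/c9.png

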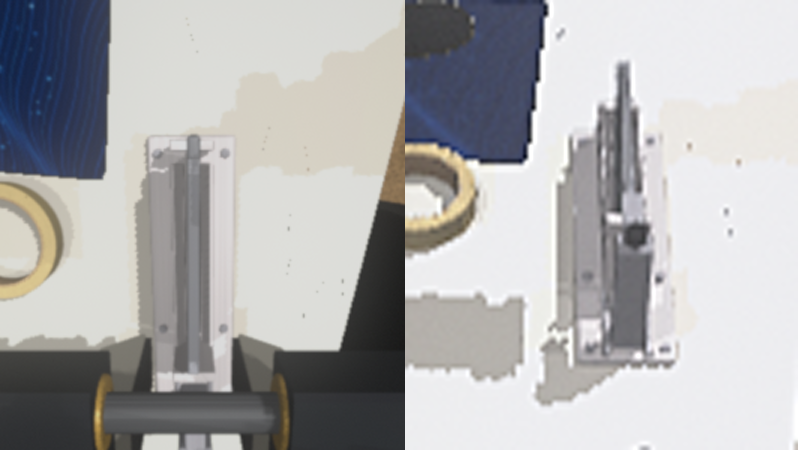

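The panels show the cassette standing in the slot with its spout over the low wall at (140, 192) in the left panel. The keeper is at the opposite end. I move behind the keeper post with the fingers closed.

```bash
python3 - <<'E'
from h import *
cal=np.load("cal9.npy",allow_pickle=True).item()
a,b=[onz(cal,(r/1.5,130+193/1.5),.098) for r in(160,373)];print("len at z .098",np.linalg.norm(a-b),a,b)
E
python3 -m inch '-0.04 0 0 -0.012 0;-0.08 0 0 -0.012 0;-0.12 0.001 0 -0.012 0;-0.16 0.002 0 -0.012 0;-0.2 0.0024 0 -0.012 0' 20 >/dev/null; python3 -m inch '0 0 0.045 0 0;0 0 0.09 0 0;0 0 0.13 0 0;0 0 0.165 0 0;0 0 0.18 0 0' >/dev/null; python3 -m inch '0 0 0 0 0;0.01 0 0 0 0;0.02 0 0 0 0' >/dev/null; python3 -c "
from h import *
s,r=st();p=s['position'];print('x,y',p@[.9866,.1633,0],p@[-.1633,.9866,0])"
```

```text
len at z .098 0.15869835256931242 [ 0.54744913 -0.39108595  0.098     ] [ 0.52320524 -0.23425037  0.098     ]
t20.45 pos [ 0.5081 -0.1406  0.2534] z [-0.002 -0.004 -1.   ] y [-0.987 -0.164  0.003] j [-0.47  0.62  0.93  2.03 -0.68  0.84 -2.12] F [ 0.2 -0.5  0.2] w0.0007 g0.0
x,y 0.4782998136056557 -0.221665647628363
```

```bash
python3 -m inch '0.005 0 0 0 0;0.01 0 0 0 0;0.015 0 0 0 0;0.02 0 0 0 0;0.025 0 0 0 0' >/dev/null; python3 -c "
from h import *
s,r=st();p=s['position'];print(p@[-.1633,.9866,0])"; python3 -m inch '0.005 0 0 0 0;0.01 0 0 0 0;0.015 0 0 0 0;0.02 0 0 0 0;0.02 0 0 0 0' >/dev/null; python3 -c "
from h import *
s,r=st();p=s['position'];print(p@[-.1633,.9866,0])"
```

```text
t20.95 pos [ 0.5115 -0.1642  0.2519] z [-0.004 -0.003 -1.   ] y [-0.986 -0.164  0.005] j [-0.41  0.64  0.92  2.   -0.68  0.85 -2.08] F [-0.3  2.9  2. ] w0.0003 g1.2
-0.24549090538253385
t21.45 pos [ 0.5145 -0.1849  0.252 ] z [-0.005 -0.004 -1.   ] y [-0.987 -0.162  0.005] j [-0.37  0.65  0.92  1.98 -0.68  0.86 -2.06] F [-0.1  0.4 -0.4] w0.0003 g0.0
-0.26642961943662063
```

```bash
python3 -m inch '0.002 0 0 0 0;0.004 0 0 0 0;0.006 0 0 0 0' >/dev/null; python3 -c "
from h import *
s,r=st();p=s['position'];print(p@[-.1633,.9866,0])"; python3 -m inch '0.002 0 0 0 0;0.004 0 0 0 0;0.004 0 0 0 0' >/dev/null; python3 -c "
from h import *
s,r=st();p=s['position'];print(p@[-.1633,.9866,0])"
```

```text
t21.75 pos [ 0.5152 -0.1885  0.2517] z [-0.006  0.    -1.   ] y [-0.986 -0.164  0.006] j [-0.36  0.65  0.91  1.97 -0.68  0.86 -2.05] F [-3.5 12.6  9.4] w0.0005 g7.0
-0.2700883829022578
t22.05 pos [ 0.5156 -0.1896  0.2514] z [-0.009  0.007 -1.   ] y [-0.986 -0.167  0.007] j [-0.35  0.65  0.91  1.97 -0.68  0.87 -2.05] F [-6.3 21.3 16.4] w0.0005 g11.3
-0.27122900232860614
```

```bash
python3 -m inch '-0.015 0 0 0 0;-0.035 0 0 0 0;-0.05 0 -0.01 0 0;-0.05 0 -0.05 0 0;-0.05 0 -0.09 0 0' >/dev/null; python3 -m inch '0 0 -0.04 0 0;0 0 -0.08 0 0;0 0 -0.12 0 0;0 0 -0.12 0 0' >/dev/null; python3 - <<'E'
from h import *
st();ey=np.array([-.1633,.9866,0]);ex=np.array([.9866,.1633,0])
H=dict(spout_tip=.078,keeper_push=.088,bottle=0,tape=0,timer=0)
for c in("scene","top"):
  arm.get_image(c);cal=arm.get_calibration(c)
  for q,z in H.items():
    for d in arm.place_of(c,q)[:2]:
      p=onz(cal,d["point"],z);print(c,q,round(d["conf"],2),np.round(p[:2],3),"x''%.3f y''%.3f"%(p@ex,p@ey))
E
```

```text
t22.95 pos [ 0.5097 -0.1455  0.4665] z [ 0.003 -0.005 -1.   ] y [-0.987 -0.163 -0.002] j [-0.69  0.39  1.21  1.77 -0.38  1.24 -2.36] F [ 1.  -1.1 -0.9] w0.0003 g0.0
scene spout_tip 0.59 [0.552 0.342] x''0.600 y''0.247
scene keeper_push 0.87 [ 0.516 -0.2  ] x''0.476 y''-0.282
scene bottle 0.76 [ 0.734 -0.016] x''0.721 y''-0.136
scene tape 0.62 [ 0.711 -0.293] x''0.653 y''-0.405
scene timer 0.56 [ 0.728 -0.014] x''0.716 y''-0.132
scene timer 0.55 [0.677 0.138] x''0.690 y''0.025
top spout_tip 0.75 [ 0.714 -0.015] x''0.701 y''-0.132
top spout_tip 0.63 [0.551 0.297] x''0.592 y''0.203
top bottle 0.95 [ 0.724 -0.015] x''0.712 y''-0.134
top tape 0.72 [ 0.709 -0.287] x''0.652 y''-0.399
top timer 0.79 [0.681 0.135] x''0.694 y''0.022
```

```bash
python3 -c "from cell import arm;print(arm.sign_off())"
```

```text
the job is handed in; nothing more can be done
None
```

I handed the job in at about 23 s: the cassette stands fully down in the slot with its spout over the low wall, the keeper was pushed until it hit its stop, and the bottle, tape and timer did not move.

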